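# Clamp a denture flask in the bench press

## Robot

A 6-joint arm with a two-finger parallel gripper is mounted at the origin on the work surface. World frame = base frame: x ahead of the robot, y to its left, z up, the work surface at z = 0. Lengths are in mm, angles in degrees, forces in N, time in s.
With the tool pointing down it reaches from about 375 to 925 mm from the base axis. Payload 5.7 kg.
Tool frame: the origin (TCP) lies midway between the tips of the shut fingers; the grasp point (between the pads) lies 19 mm behind it; x points along the fingers, y is the direction in which the jaws open and shut, and the axes are right-handed (so a half turn about x gives the same grasp; the last joint's range is limited). The gripper opens to 88 mm and grips with 3 to 60 N. Pads are 20 mm wide; open, the fingers measure 115 mm over their backs; the gripper's body (75 mm by 178 mm) begins 61 mm behind the grasp point.
Start: joints at [63.363, 20.558, 86.54, -0, 72.909, -6.595], TCP at [205.617, 563.634, 222.623] pointing down, gripper open.
Joint ranges: [-170.27, 170.27], [-57.76, 135], [12.27, 136.19], [-55.21, 235.2], [11.17, 155.16], [-170.74, 170.74]. Speed limits (degrees/s): [136.94, 136.94, 180, 180, 180, 180].

## Interface

Orientations are given as a 3x3 rotation matrix whose columns are the frame's x, y, z axes.
In Python, from bench import ctrl, snapshot, camera_params, spot_in, silhouettes gives the robot as it stands. The module is installed in compiled form; this text tells all that it offers.
- The arm moves only by the shell command python3 -m handwheel 'ROWS' [FORCE]. ROWS is JSON, a list that holds one entry, the list of rows, each a list of 7 numbers: the shift along the tool's x, y, z in cm, then the turn, a rotation vector about the tool's x, y, z in degrees, then the finger opening in cm, from 0 to 8.78. In form: [[[x, y, z, rx, ry, rz, grip], ...]]. A call has 1 to 8 rows; each row is the pose to reach, as a shift and turn from the pose measured when the call began, along the tool's axes at that moment; what a row does not reach only later rows make up. A row lasts 1/12 s, in which the tool goes at most 41.7 mm and 7.16 degrees, less where a joint would pass 70% of its speed; a pose out of reach is approached as far as the arm can. A call with a gripper value outside its range is refused whole. The fingers move at their own pace and stop on an object; FORCE is the grip in N (left out, the last holds). Time passes only in rows, so rows that repeat a pose let the fingers close. It gives the time, the measured TCP pose, the force and the opening at its end, in the units of the state.
- ctrl.get_state(): the state, without advancing time (a new reading comes with each control period).
- snapshot(name): name is "side" or "top"; returns the picture (400x640x3 uint8, red, green, blue); there is no depth.
- camera_params(name): a dict with "fx", "fy", "cx", "cy" (pixels), "cam_to_world" (4x4, takes a point from camera to world coordinates). Camera axes: x right, y up, looking along -z (the intrinsics and any distortion apply to the point x, -y, -z); pixel columns grow to the right and rows downward; lengths in mm; the calibration is good to about 2 mm. A picture is of the moment at which its call begins. camera_params takes no time and is no camera call.
- ctrl.close_job(): hands the job in, once; it reports no verdict.
Trained networks look in the newest picture that a camera, given by its name, has taken for a name from the list of things; names that differ only in an ending like _2 or _b are one class to them, and where a whole thing is asked for, a point or a joint stands for the part that bears it (a point fixed in the world has none). Each returns a list of dicts, best first, with "confidence" (0 to 1); they miss things now and then, are a little off and sometimes report something else, mostly with a low value. They report only what shows in the picture. A call takes as long as a camera call. They do not tell look-alikes from the thing itself.
- spot_in(label, camera): "position" ([x, y, z] in mm, in world coordinates, good to about 4 mm: the middle of the surface that is visible of it).
- silhouettes(label, camera): "mask" (400x640 bool, what is visible of it).
The state is a dict: "time": time; "joint_positions": joint angles; "joint_vel": joint speeds; "effort": joint torques, N m; "eef_pos": TCP position; "tool_rot": TCP orientation; "force": force on the tool from outside, world axes, zero at the start; "ft_torque": the same for the moment, N m; "width": opening from 0.0 (shut) to 1.0 (fully open).
Only numpy, scipy, OpenCV 4.12 (cv2) and the standard library are available. Lean on these libraries where they do the work, as an engineer would, in place of code of your own. Each camera call takes 0.05 s, during which the arm holds its last target.

## Task

Push the flask by its handle all the way into the bench press, against the end stop. Then turn the wing knob clockwise so that the sprung foot comes down on the flask, and tighten it about 20 degrees past the first touch, so that it bears on the flask with about 15 N and never with 30 N or more. Move the hand down with the knob as it sinks, never leaning hard on it or hanging from it, let go, and leave the other things on the bench alone.

Things in the scene. Friction and masses are not known exactly. Their poses are not given: they have to be found in the camera images.
- press: Grey bench press fixed to the bench: base plate 230 x 130 x 10 mm, two steel columns (16 mm thick, at y = +-53 mm) and a crossbeam (34 mm along x, 136 mm along y, from 106 to 122 mm above the bench). A vertical screw with a wing knob on top runs through the beam's middle. Origin: on the bench, on the screw's axis; z up; x is the direction in which the flask goes in (away from its handle).
- bed: Steel bed of the press, 165 x 78 x 8 mm, fixed; its height differs from run to run by 2 mm (16 to 18 mm above the bench). Origin: on the bed's upper face, on the screw's axis; axes as the press. Two guide strips 12 mm high beside the flask (67 mm apart) and an end stop 22 mm high whose face is at x = +42 mm.
- flask: Loose aluminium mould box on the bed, 0.55 kg, 84 (x) x 64 (y) mm, 1.5 mm play a side between the guides, 35 to 60 mm short of the end stop. Height 42 to 48 mm: its upper half stands 0 to 6 mm open on the packed mould, a gap that is not measured, differs each run and does not yield. Origin: centre of the underside of the box; fully home it has the bed's origin's x. The handle is on its -x side.
- handle_grip (a point): Point on the axis of the flask's handle, an upright post 14 mm in x, 18 mm in y, 12 to 62 mm above the flask's underside, at x = -80 mm of the flask, joined to it by a 14 x 10 mm neck. The point is 15 mm below the post's top; axes as the flask.
- knob (a joint): Turn of the wing knob, rad: grows clockwise seen from above, 0 to 4.9; starts between 0.2 and 1.2. The screw is coarse: each clockwise radian lowers knob and foot by 5.73 mm (36 mm a turn). Turning takes 0.18 N m while the foot is free, and the knob stays where it is left; a vertical load of F newtons on the screw changes this by F x 0.00573 N m (less when the hand presses down, more when the foot presses on the flask).
- knob_grip (a point): Point on the knob's axis at the height to grip it, 14 mm below the knob's top. The wing is an upright aluminium bar 52 mm long along this point's x axis, 16 mm thick along its y axis, 30 mm high; the point turns and sinks with the knob. At joint 0 it is 176 mm above the bench and the wing lies along the press's x axis. Below the wing is only the 16 mm screw down to the beam.
- nut (a joint): Lift of the brass nut in the crossbeam that carries the screw, m, positive up, 0 at rest. The nut sits on rubber, 20 N per mm either way: it shifts when the hand pushes the knob down or pulls it up, and lifts a little when the foot presses. Knob, screw and foot go with it.
- foot_face (a point): Centre of the lower face of the round steel foot (44 mm across) at the screw's lower end, which presses on the flask's top. At joint 0 it is 78 mm above the bench. The foot does not turn; it is sprung; foot and nut together give 8 N per mm, so about 46 N per radian of knob after the first touch (first touch between joint 2.1 and 3.5, by the heights of bed and flask).
- wax_tin: Bystander: round jar with a lid, 60 mm across, 45 mm high. Origin: centre of its underside.
- tooth_model: Bystander: plaster tooth model, 62 x 66 x 26 mm. Origin: centre of its underside.
- spatula: Bystander: lab spatula 170 mm long, lying on the bench. Origin: centre of its underside.
Mind the look-alikes: they are no part of the job. Of the things that look like the flask, the middle-sized one is meant.

How it is judged:
By the outcome, as a careful person would: the job done as asked, in the order asked, and still so for the second after the job is handed in, with the robot touching nothing.
It also fails if it takes over 72 s, if anything falls off the work surface, if the arm or the gripper's body presses on something with over 40 N, if the wrist force passes 120 N, or if a joint passes its speed limit or range.

## Working session

There is one attempt and no reset: what is moved stays moved. The work goes in short steps, Python scripts to look and compute and a shell command to move; the robot and the scene stay as the last step left them, time stands still between calls to the robot, and variables do not carry over. Pictures are saved under pics/ and viewed, and the job is handed in when it is done.

```bash
mkdir -p pics; python3 - <<'E'
from bench import *
import cv2,numpy as np
s=ctrl.get_state()
for k in ("time","eef_pos","tool_rot","force","width"):print(k,s[k])
for n in("top","side"):
    im=snapshot(n);cv2.imwrite(f"pics/{n}0.png",im[:,:,::-1])
    p=camera_params(n);print(n,{k:np.round(v,3).tolist() for k,v in p.items()})
    for l in("flask","handle_grip","knob_grip","press","bed","foot_face","wax_tin","tooth_model","spatula"):
        for d in spot_in(l,n):print(n,l,np.round(d["position"]),round(d["confidence"],2))
print(ctrl.get_state()["time"])
E
```

```text
time 0.0
eef_pos [205.31127909 563.03258612 221.84055786]
tool_rot [[-8.19650088e-04  3.42699387e-01  9.39444761e-01]
 [-1.60096313e-03  9.39443423e-01 -3.42700295e-01]
 [-9.99998383e-01 -1.78491075e-03 -2.21365801e-04]]
force [0.61510664 0.00976113 0.80525547]
width 0.9996917330449898
top {'fx': 457.694, 'fy': 457.694, 'cx': 310.421, 'cy': 201.462, 'cam_to_world': [[-0.014, 0.994, -0.11, 423.444], [-1.0, -0.017, -0.021, -7.743], [-0.023, 0.109, 0.994, 1080.668], [0.0, 0.0, 0.0, 1.0]]}
top flask [ 582. -100.   60.] 0.88
top flask [ 435. -257.   34.] 0.85
top flask [343.  -1.  57.] 0.79
top handle_grip [ 584. -101.   61.] 0.96
top handle_grip [ 431. -253.   30.] 0.78
top handle_grip [346.  -2.  57.] 0.7
top knob_grip [ 650. -100.  191.] 0.75
top press [630. -94.   8.] 0.61
top bed [622. -84.  25.] 0.8
top foot_face [ 630. -101.   84.] 0.6
top foot_face [ 631. -366.    4.] 0.42
top wax_tin [606.  82.  45.] 0.75
top wax_tin [584. -98.  60.] 0.32
top tooth_model [ 633. -262.   10.] 0.76
top spatula [ 634. -363.    6.] 0.69
top spatula [608.  82.  46.] 0.51
side {'fx': 487.259, 'fy': 487.259, 'cx': 316.684, 'cy': 191.263, 'cam_to_world': [[-0.969, 0.171, -0.181, 335.515], [-0.248, -0.721, 0.647, 641.714], [-0.02, 0.671, 0.741, 860.22], [0.0, 0.0, 0.0, 1.0]]}
side flask [ 439. -248.   30.] 0.8
side flask [342.  12.  58.] 0.75
side flask [ 578. -100.   64.] 0.67
side flask [ 626. -358.   11.] 0.55
side handle_grip [342.  17.  60.] 0.75
side handle_grip [ 436. -248.   22.] 0.58
side knob_grip [645. -91. 172.] 0.8
side press [636. -63.  11.] 0.58
side wax_tin [609.  91.  46.] 0.66
side tooth_model [ 629. -254.   14.] 0.59
side spatula [ 628. -359.    7.] 0.89
1.0
```

View pics/top0.png

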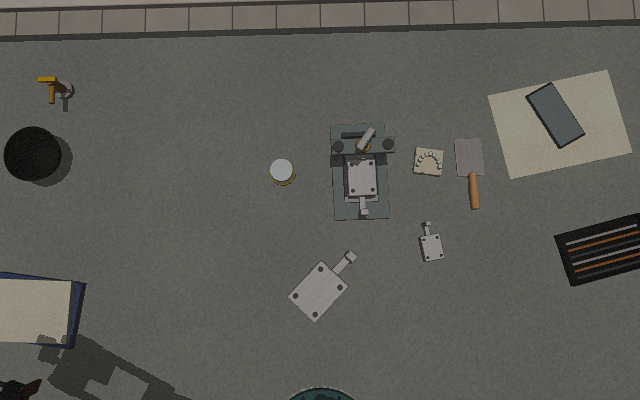

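View pics/side0.png

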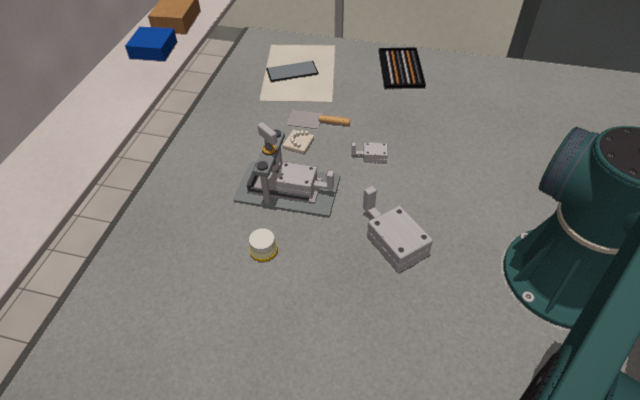

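```bash
cat > h.py <<'E'
from bench import *
import cv2,numpy as np
def proj(n,P):
    p=camera_params(n);T=np.linalg.inv(p["cam_to_world"]);q=T[:3,:3]@np.array(P,float)+T[:3,3]
    return np.array([p["cx"]+p["fx"]*q[0]/-q[2],p["cy"]-p["fy"]*q[1]/-q[2]])
def atz(n,u,v,z):
    p=camera_params(n);M=np.array(p["cam_to_world"])
    d=M[:3,:3]@np.array([(u-p["cx"])/p["fx"],-(v-p["cy"])/p["fy"],-1.]);o=M[:3,3]
    return o+d*(z-o[2])/d[2]
def crop(im,u0,v0,w,h,s,fn):
    c=cv2.resize(im[v0:v0+h,u0:u0+w],None,fx=s,fy=s,interpolation=cv2.INTER_CUBIC);cv2.imwrite(fn,c[:,:,::-1])
E
python3 - <<'E'
from h import *
crop(snapshot("top"),320,115,90,110,5,"pics/ctop.png")
crop(snapshot("side"),225,110,130,110,5,"pics/cside.png")
for n in("top","side"):
  for l in("flask","knob","press","bed","handle_grip"):
    for d in silhouettes(l,n):
      m=d["mask"].astype(np.uint8);c=max(cv2.findContours(m,0,2)[0],key=cv2.contourArea)
      print(n,l,round(d["confidence"],2),m.sum(),cv2.minAreaRect(c),cv2.boundingRect(c))
E
```

```text
top flask 0.67 2240 ((326.687255859375, 281.1177978515625), (39.16107940673828, 78.59391784667969), 42.79739761352539) (288, 250, 70, 73)
top flask 0.66 1237 ((361.2677917480469, 187.23081970214844), (57.70117950439453, 29.239212036132812), 87.87889862060547) (346, 158, 31, 59)
top flask 0.58 623 ((429.4411926269531, 240.73529052734375), (39.15595245361328, 21.584585189819336), 77.47119140625) (418, 221, 26, 41)
top knob 0.64 234 ((364.8231201171875, 139.3862762451172), (8.652121543884277, 27.999225616455078), 32.735225677490234) (356, 127, 19, 26)
top press 0.74 3512 ((363.57122802734375, 171.03155517578125), (95.8266372680664, 63.76826858520508), 87.33700561523438) (330, 123, 65, 98)
top bed 0.67 270 ((352.0, 135.0), (6.0, 20.0), 90.0) (342, 132, 21, 7)
top bed 0.55 3587 ((363.264404296875, 171.13836669921875), (96.082275390625, 63.88212585449219), 87.87889862060547) (330, 123, 65, 98)
top handle_grip 0.97 1242 ((361.3164367675781, 186.74557495117188), (56.74070739746094, 30.066587448120117), 86.18592071533203) (345, 159, 32, 57)
top handle_grip 0.9 532 ((429.51922607421875, 240.09
[... 972 characters left out ...]
899536133), 30.963754653930664) (284, 131, 29, 22)
side press 0.95 3050 ((291.0390625, 175.98544311523438), (97.14486694335938, 85.05542755126953), 18.19916534423828) (233, 122, 107, 96)
side bed 0.88 793 ((292.5928955078125, 186.7139434814453), (51.82026672363281, 26.45404815673828), 8.530765533447266) (268, 171, 51, 33)
side handle_grip 0.88 2991 ((389.5758361816406, 227.71035766601562), (90.68567657470703, 46.92069625854492), 48.36646270751953) (363, 186, 69, 86)
side handle_grip 0.79 495 ((369.5, 152.5), (19.0, 35.0), 90.0) (352, 143, 36, 20)
side handle_grip 0.71 1372 ((304.4573669433594, 180.1369171142578), (58.273380279541016, 31.38528060913086), 10.954063415527344) (275, 162, 59, 36)
```

View pics/ctop.png

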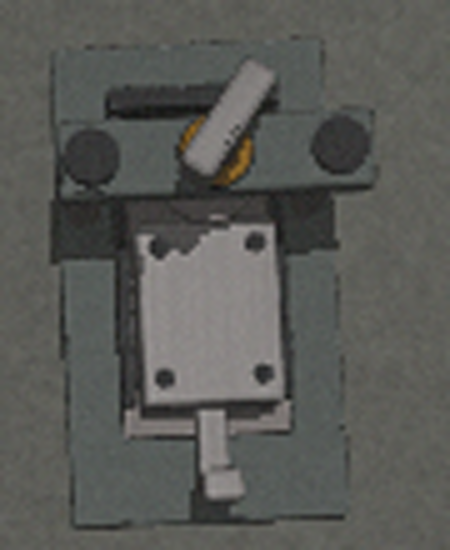

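View pics/cside.png

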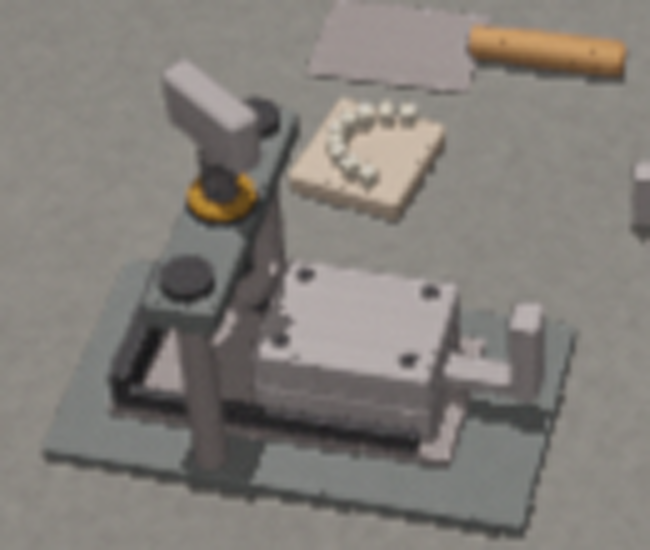

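```bash
python3 - <<'E'
from h import *
f=lambda a,b,z:atz("top",320+a/5-.4,115+b/5-.4,z)
def rep(nm,pts,z):
    P=np.array([f(a,b,z) for a,b in pts]);print(nm,P[:,:2].round(1).tolist(),"c",P.mean(0).round(1),
     "L",[round(np.linalg.norm(P[i]-P[(i+1)%4]),1) for i in range(4)])
    e=P[0]+P[1]-P[2]-P[3];print(" xdir",np.degrees(np.arctan2(e[1],e[0])))
    e=P[0]+P[3]-P[1]-P[2];print(" ydir",np.degrees(np.arctan2(e[1],e[0]))-90)
rep("base",[(53,50),(322,38),(345,518),(75,527)],10)
rep("beam",[(57,122),(373,107),(375,185),(60,198)],122)
rep("flask",[(135,233),(275,222),(287,402),(143,410)],62)
rep("knob",[(247,58),(276,72),(213,178),(184,160)],185)
print("post",f(224,484,79))
cs=lambda a,b,z:atz("side",225+a/5-.4,110+b/5-.4,z)
print("post side top",cs(528,313,79)); print("knob side", cs(212,100,183))
print("cols", f(90,157,124),f(341,143,124))
E
```

```text
base [[726.2, -34.7], [729.4, -163.3], [499.4, -166.7], [497.1, -40.6]] c [ 613.  -101.3   10. ] L [np.float64(128.6), np.float64(230.1), np.float64(126.1), np.float64(229.1)]
 xdir 1.1744489319466065
 ydir 1.2279809902011039
beam [[662.9, -33.0], [666.8, -167.7], [632.9, -167.4], [629.8, -33.6]] c [ 648.1 -100.4  122. ] L [np.float64(134.8), np.float64(33.9), np.float64(133.8), np.float64(33.1)]
 xdir 0.291668590850284
 ydir 1.4766880526092336
flask [[626.0, -68.8], [629.9, -131.9], [548.0, -134.9], [545.5, -70.5]] c [ 587.4 -101.5   62. ] L [np.float64(63.3), np.float64(81.9), np.float64(64.4), np.float64(80.5)]
 xdir 1.6536956231641091
 ydir 2.862448344912039
knob [[671.8, -107.7], [665.8, -119.1], [623.2, -92.9], [630.7, -81.5]] c [ 647.9 -100.3  185. ] L [np.float64(12.9), np.float64(50.1), np.float64(13.6), np.float64(48.7)]
 xdir -32.05439480060461
 ydir -30.69806666009911
post [ 510.21755899 -104.12803128   79.        ]
post side top [ 510.60446363 -102.76831967   79.        ]
knob side [647.02239555 -96.159303   183.        ]
cols [646.92922906 -46.66115433 124.        ] [ 650.9153371  -153.31268178  124.        ]
```

The choices for the flask in the top picture are the big box at (318,291), the small box at (431,247), and the middle-sized one on the press bed at (362,178). I choose the one on the bed. The crop shows its handle post top at about (365,212), facing the robot. The knob wing is at (365,139), at roughly −32° (joint ≈ 0.57).

```bash
cat > go.py <<'E'
import sys;from h import *
# go.py x y z yaw(jaw axis angle, deg): prints tool shift in cm and rotvec in deg
from scipy.spatial.transform import Rotation as Ro
x,y,z,a=map(float,sys.argv[1:5]);s=ctrl.get_state();R=np.array(s["tool_rot"]);p=np.array(s["eef_pos"])
a=np.radians(a);Y=np.array([np.cos(a),np.sin(a),0]);X=np.array([0,0,-1.]);T=np.c_[X,Y,np.cross(X,Y)]
print("t",round(s["time"],2),"p",p.round(1),"F",np.round(s["force"],1),"w",round(s["width"]*87.8,1),"j",np.round(s["joint_positions"],0))
print("shift cm",(R.T@(np.array([x,y,z])-p)/10).round(2),"rot",np.degrees(Ro.from_matrix(R.T@T).as_rotvec()).round(1))
E
python3 go.py 510.4 -103.6 150 91.3
```

```text
t 1.6 p [205.6 563.6 222.6] F [ 0.5 -0.3  1.1] w 87.6 j [63. 21. 87. -0. 73. -7.]
shift cm [  7.27 -52.24  51.5 ] rot [-21.3  -0.    0. ]
```

```bash
python3 -m handwheel '[[[2,-52.2,51.5,-21.3,0,0,6],[2,-52.2,51.5,-21.3,0,0,6],[2,-52.2,51.5,-21.3,0,0,6],[2,-52.2,51.5,-21.3,0,0,6],[2,-52.2,51.5,-21.3,0,0,6],[2,-52.2,51.5,-21.3,0,0,6],[2,-52.2,51.5,-21.3,0,0,6],[2,-52.2,51.5,-21.3,0,0,6]]]' 20; python3 go.py 510.4 -103.6 150 91.3
```

```text
time: 2.27
eef_pos: [343.4, 261.7, 213.9]
tool_rot: [[0.001, -0.023, 1.0], [0.0, 1.0, 0.023], [-1.0, 0.0, 0.001]]
force: [1.4, -0.3, -0.0]
width: 0.686
t 2.27 p [343.4 261.7 213.9] F [ 1.4 -0.3 -0. ] w 60.2 j [ 28.   7. 107.  -0.  66. -63.]
shift cm [  6.39 -36.9   15.86] rot [-0.  0. -0.]
```

```bash
python3 -m handwheel '[[[3,-36.9,15.9,0,0,0,5],[3,-36.9,15.9,0,0,0,5],[3,-36.9,15.9,0,0,0,5],[3,-36.9,15.9,0,0,0,5],[3,-36.9,15.9,0,0,0,5],[3,-36.9,15.9,0,0,0,5],[3,-36.9,15.9,0,0,0,5],[3,-36.9,15.9,0,0,0,5]]]'; python3 go.py 510.4 -103.6 110 91.3
```

```text
time: 2.93
eef_pos: [481.7, -41.2, 189.2]
tool_rot: [[0.001, -0.022, 1.0], [0.0, 1.0, 0.022], [-1.0, 0.0, 0.001]]
force: [1.1, 0.2, -0.3]
width: 0.571
t 2.93 p [481.7 -41.2 189.2] F [ 1.1  0.2 -0.3] w 50.1 j [ -13.   13.  103.    0.   64. -104.]
shift cm [ 7.93 -6.31  2.72] rot [-0.   0.1 -0. ]
```

```bash
python3 -m handwheel '[[[7.9,-6.3,2.7,0,0,0,5],[7.9,-6.3,2.7,0,0,0,5],[7.9,-6.3,2.7,0,0,0,5],[7.9,-6.3,2.7,0,0,0,5],[7.9,-6.3,2.7,0,0,0,5]]]'; python3 - <<'E'
from h import *
a=snapshot("top");b=snapshot("side")
crop(a,320,115,90,110,5,"pics/ctop1.png")
crop(b,225,90,130,130,4.5,"pics/cside1.png")
E
python3 go.py 510.4 -103.6 45 91.3
```

```text
time: 3.35
eef_pos: [509.6, -103.8, 109.4]
tool_rot: [[-0.001, -0.02, 1.0], [0.001, 1.0, 0.02], [-1.0, 0.001, -0.001]]
force: [-0.1, 0.9, 0.5]
width: 0.569
t 3.45 p [ 510.2 -102.9  111. ] F [-0.4  0.8  0.4] w 49.8 j [ -19.   22.  104.    0.   55. -110.]
shift cm [ 6.6  -0.07  0.  ] rot [-0.   0.1 -0. ]
```

View pics/cside1.png

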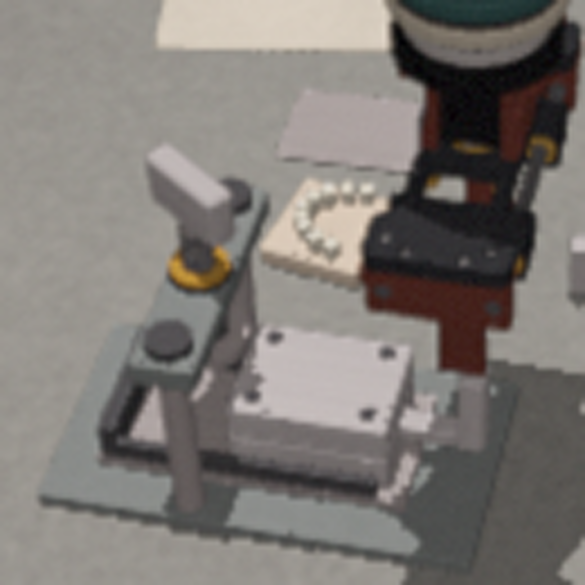

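The gripper sits over the post at crop pixel (468,400), with the flask and beam clear. I'm going down and closing.

```bash
python3 -m handwheel '[[[3,-0.07,0,0,0,0,5],[6.6,-0.07,0,0,0,0,5],[6.6,-0.07,0,0,0,0,5],[6.6,-0.07,0,0,0,0,5],[6.6,-0.07,0,0,0,0,1],[6.6,-0.07,0,0,0,0,1],[6.6,-0.07,0,0,0,0,1],[6.6,-0.07,0,0,0,0,1]]]' 15;python3 -m handwheel '[[[0,0,0,0,0,0,1],[0,0,0,0,0,0,1],[0,0,0,0,0,0,1]]]'; python3 go.py 568 -102 45 91.3
```

```text
time: 4.12
eef_pos: [511.4, -103.8, 46.6]
tool_rot: [[0.005, -0.022, 1.0], [-0.0, 1.0, 0.022], [-1.0, -0.001, 0.005]]
force: [0.5, -0.0, -0.1]
width: 0.3
time: 4.37
eef_pos: [511.9, -103.9, 47.5]
tool_rot: [[0.006, -0.023, 1.0], [-0.001, 1.0, 0.023], [-1.0, -0.001, 0.006]]
force: [-1.0, 1.1, 8.1]
width: 0.206
t 4.37 p [ 511.9 -103.9   47.5] F [-1.   1.1  8.1] w 18.1 j [ -19.   27.  106.    0.   46. -110.]
shift cm [0.28 0.06 5.61] rot [-0.   0.3  0. ]
```

```bash
python3 -m handwheel '[[[0,0,0.6,0,0,0,1],[0,0,1.3,0,0,0,1],[0,0.01,2,0,0,0,1],[0,0.02,2.7,0,0,0,1],[0,0.03,3.4,0,0,0,1],[0,0.03,4,0,0,0,1],[0,0.04,4.4,0,0,0,1],[0,0.04,4.4,0,0,0,1]]]'; python3 go.py 568 -102 45 91.3
```

```text
time: 5.03
eef_pos: [556.0, -102.4, 47.6]
tool_rot: [[0.005, -0.023, 1.0], [-0.001, 1.0, 0.023], [-1.0, -0.001, 0.005]]
force: [-1.7, 0.8, 0.9]
width: 0.201
t 5.03 p [ 556.  -102.4   47.6] F [-1.7  0.8  0.9] w 17.7 j [ -17.   30.  101.    0.   49. -109.]
shift cm [0.26 0.02 1.2 ] rot [-0.   0.3  0. ]
```

```bash
python3 -m handwheel '[[[0,0,0.2,0,0,0,1],[0,0,0.4,0,0,0,1],[0,0,0.6,0,0,0,1],[0,0,0.8,0,0,0,1],[0,0,1.0,0,0,0,1],[0,0,1.0,0,0,0,1]]]'; python3 go.py 568 -102 45 91.3
```

```text
time: 5.53
eef_pos: [564.6, -102.0, 47.5]
tool_rot: [[0.002, -0.023, 1.0], [-0.0, 1.0, 0.023], [-1.0, -0.0, 0.002]]
force: [-5.1, -1.1, 5.9]
width: 0.202
t 5.53 p [ 564.6 -102.    47.5] F [-5.1 -1.1  5.9] w 17.7 j [ -17.   30.  100.    0.   50. -108.]
shift cm [ 0.25 -0.01  0.34] rot [0.  0.1 0. ]
```

```bash
python3 -m handwheel '[[[0,0,0.15,0,0,0,1],[0,0,0.3,0,0,0,1],[0,0,0.3,0,0,0,1]]]'|grep -E "pos|force"; python3 -m handwheel '[[[0,0,0.15,0,0,0,1],[0,0,0.3,0,0,0,1],[0,0,0.3,0,0,0,1]]]'|grep -E "pos|force"
```

```text
eef_pos: [566.1, -101.8, 47.5]
force: [-7.7, -1.1, 6.5]
eef_pos: [567.7, -101.7, 47.5]
force: [-5.2, 0.1, 6.5]
```

```bash
python3 -m handwheel '[[[0,0,0.2,0,0,0,1],[0,0,0.4,0,0,0,1],[0,0,0.4,0,0,0,1]]]'|grep -E "pos|force"; python3 -m handwheel '[[[0,0,0.2,0,0,0,1],[0,0,0.4,0,0,0,1],[0,0,0.4,0,0,0,1]]]'|grep -E "pos|force";python3 - <<'E'
from h import *
a=snapshot("top");b=snapshot("side")
crop(a,320,95,90,110,5,"pics/ctop2.png")
crop(b,225,90,130,130,4.5,"pics/cside2.png")
E
python3 go.py 568 -102 45 91.3
```

```text
eef_pos: [570.0, -101.5, 47.5]
force: [-8.2, -0.3, 5.3]
eef_pos: [570.4, -101.5, 47.3]
force: [-11.1, -2.8, 10.1]
t 6.63 p [ 570.4 -101.5   47.3] F [-10.6  -2.6   8. ] w 17.8 j [ -17.   31.   98.   -0.   51. -108.]
shift cm [ 0.23 -0.05 -0.24] rot [ 0.1 -0.7 -0.1]
```

View pics/cside2.png

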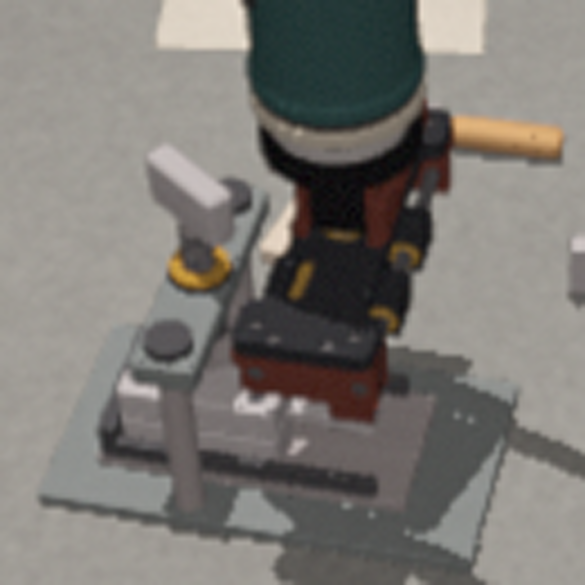

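View pics/ctop2.png

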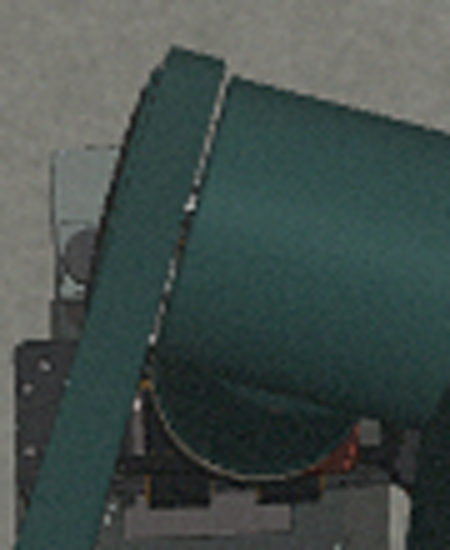

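```bash
for i in 1; do python3 -m handwheel '[[[0,0,0.3,0,0,0,1],[0,0,0.6,0,0,0,1],[0,0,0.8,0,0,0,1],[0,0,0.8,0,0,0,1]]]'|grep -E "pos|force"; done;  python3 -m handwheel '[[[0,0,0.3,0,0,0,1],[0,0,0.8,0,0,0,1],[0,0,0.9,0,0,0,1],[0,0,0.9,0,0,0,1]]]'|grep -E "pos|force|rot"
```

```text
eef_pos: [572.9, -101.4, 46.6]
force: [-13.7, -3.6, 10.1]
eef_pos: [576.3, -101.3, 45.7]
tool_rot: [[-0.033, -0.026, 0.999], [0.001, 1.0, 0.026], [-0.999, 0.002, -0.033]]
force: [-13.6, -4.1, 9.2]
```

The force holds at about 13.6 N while the pads slip along the post, so the flask is against the stop. I'm releasing and rising to check.

```bash
python3 -m handwheel '[[[0,0,0,0,0,0,3],[0,0,0,0,0,0,5],[0,0,0,0,0,0,5],[0,0,0,0,0,0,5],[-2,0,0,0,0,0,5],[-6,0,0,0,1.9,0,5],[-10,0,0,0,1.9,0,5]]]'|grep -E "pos|force|wid"; python3 go.py 500 10 260 60
```

```text
eef_pos: [579.5, -101.1, 145.6]
force: [1.1, -0.4, -0.2]
width: 0.57
t 7.88 p [ 579.5 -101.1  145.6] F [ 1.1 -0.4 -0.2] w 50.1 j [ -16.   26.   90.   -1.   68. -107.]
shift cm [-10.85  11.34  -8.44] rot [31.5 -3.9  0.9]
```

```bash
python3 -m handwheel '[[[-2,3,-4,0,-3.8,0,5],[-10,10,-8,20,-3.9,0.9,5],[-10.8,11.3,-8.4,31,-3.9,0.9,5],[-10.8,11.3,-8.4,31,-3.9,0.9,5],[-10.8,11.3,-8.4,31,-3.9,0.9,5],[-10.8,11.3,-8.4,31,-3.9,0.9,5],[-10.8,11.3,-8.4,31,-3.9,0.9,5]]]'|grep -E "pos|force|wid"; python3 - <<'E'
from h import *
a=snapshot("top");b=snapshot("side")
crop(a,320,115,90,110,5,"pics/ctop3.png")
crop(b,225,90,130,130,4.5,"pics/cside3.png")
E
python3 go.py 500 10 260 60
```

```text
eef_pos: [501.2, 10.5, 261.2]
force: [0.7, -0.1, 0.3]
width: 0.567
t 8.57 p [500.7   9.6 259.6] F [ 0.4  0.1 -0.1] w 50.1 j [ -7.  10.  96.  -0.  74. -67.]
shift cm [-0.04 -0.   -0.08] rot [0.6 0.  0. ]
```

View pics/cside3.png

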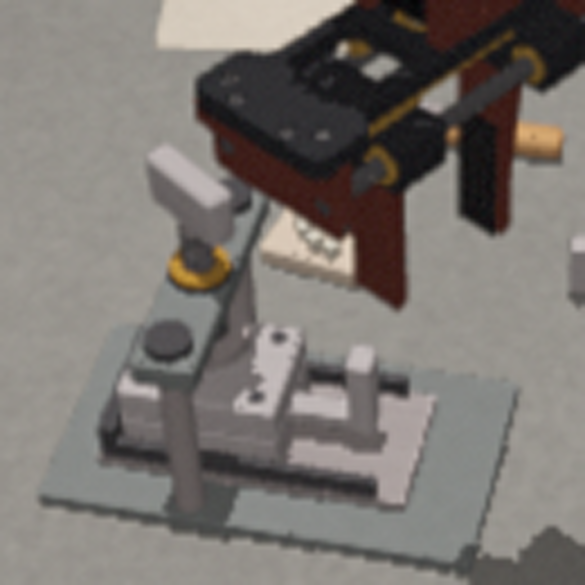

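View pics/ctop3.png

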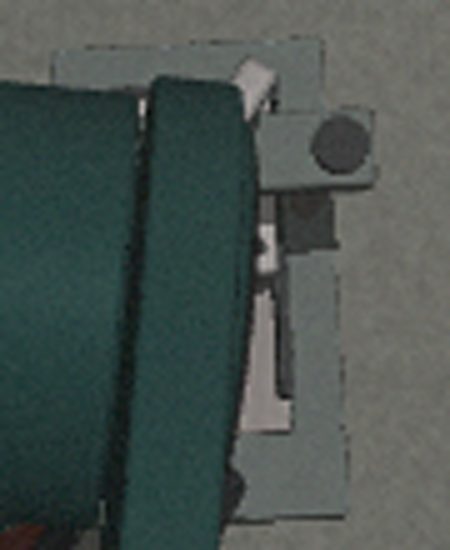

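```bash
python3 - <<'E'
from h import *
for z in(78,80): print(atz("side",225+362/4.5-.4,90+352/4.5-.4,z))
# flask top near corners, z~62
for a,b in((302,330),(284,402)): print(atz("side",225+a/4.5-.4,90+b/4.5-.4,62))
# end stop/flask far corner
print(atz("side",225+118/4.5-.4,90+378/4.5-.4,62))
s=ctrl.get_state();print(s["joint_positions"])
E
python3 go.py 648 -100.3 225 58
```

```text
[ 569.49306755 -104.19517739   78.        ]
[ 568.89482616 -102.28801721   80.        ]
[ 608.88677831 -127.88516014   62.        ]
[603.2118224  -76.19819332  62.        ]
[690.59493964 -72.97911837  62.        ]
[-6.79409034e+00  1.03389297e+01  9.55666872e+01 -1.41280437e-02
  7.40761976e+01 -6.73804330e+01]
t 8.57 p [500.7   9.6 259.6] F [ 0.4  0.1 -0.1] w 50.1 j [ -7.  10.  96.  -0.  74. -67.]
shift cm [ 3.47 -2.34 18.23] rot [2.6 0.  0. ]
```

The post is now at x ≈ 569 (expected 568) and the flask's far edge at x ≈ 690, so the flask is home. Next is the knob: hover, then go down.

```bash
python3 -m handwheel '[[[3,-1.6,18.2,2,0,0,5],[3,-2.3,18.2,2,0,0,5],[3,-2.3,18.2,2,0,0,5],[3,-2.3,18.2,2,0,0,5],[3,-2.3,18.2,2,0,0,5],[3,-2.3,18.2,2,0,0,5],[3,-2.3,18.2,2,0,0,5]]]'|grep -E "pos|force|wid"; python3 - <<'E'
from h import *
a=snapshot("top");b=snapshot("side")
crop(b,225,60,130,130,4.5,"pics/cside4.png")
E
python3 go.py 648 -100.2 153.5 58.6
```

```text
eef_pos: [647.8, -100.8, 227.6]
force: [0.6, -0.4, -0.6]
width: 0.566
t 9.25 p [646.8 -99.3 228.9] F [-0.6  1.   0.2] w 50.1 j [-15.  25.  79.   0.  77. -73.]
shift cm [ 7.54 -0.01  0.16] rot [ 0.  -0.1  0. ]
```

View pics/cside4.png

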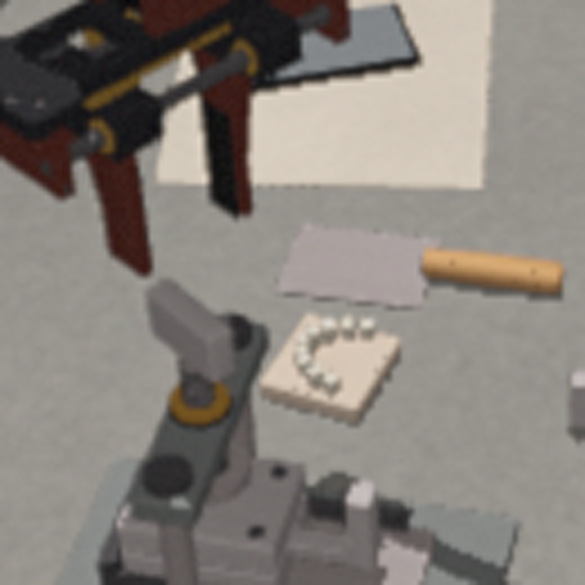

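```bash
python3 -m handwheel '[[[2,0,0.1,0,0,0,5],[4,0,0.1,0,0,0,5],[5.5,0,0.1,0,0,0,5],[6.5,0,0.1,0,0,0,5],[7.2,0,0.1,0,0,0,5],[7.5,0,0.1,0,0,0,5],[7.5,0,0.1,0,0,0,5]]]'|grep -E "pos|force|wid"; python3 - <<'E'
from h import *
a=snapshot("top");b=snapshot("side")
crop(b,225,60,130,130,4.5,"pics/cside5.png")
E
python3 go.py 648 -100.2 153.5 58.6; python3 -c "
from bench import ctrl
print(ctrl.get_state()['ft_torque'])"
```

```text
eef_pos: [647.1, -99.4, 153.8]
force: [-0.6, -0.2, -0.1]
width: 0.571
t 9.93 p [648.  -99.8 154.8] F [-0.6  0.1 -0.3] w 50.1 j [-15.  29.  83.   0.  68. -73.]
shift cm [ 0.13 -0.03  0.02] rot [ 0. -0. -0.]
[-0.04963705 -0.05347249  0.03285855]
```

View pics/cside5.png

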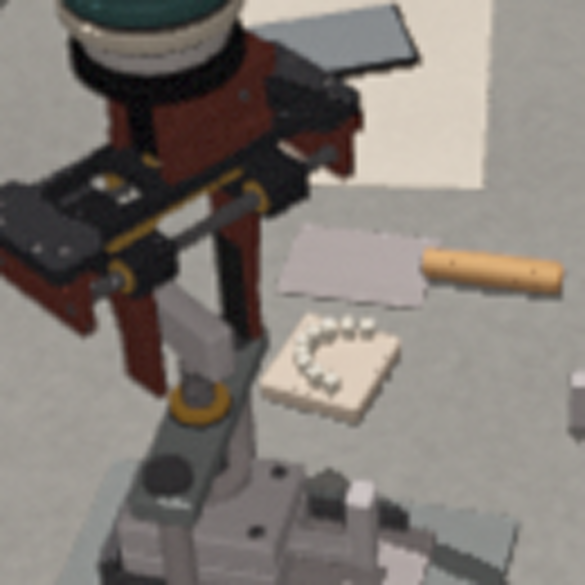

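The wing sits between the fingers, at about (195,325) in the crop. I'm closing.

```bash
cat > st.py <<'E'
from h import *
s=ctrl.get_state();R=np.array(s["tool_rot"]);yaw=np.degrees(np.arctan2(R[1,1],R[0,1]))
j=np.radians(91.3-0.0-yaw-0.0)  # joint estimate: wing angle=yaw-90, press yaw 1.3
print("t%.2f p%s yaw%.2f jointest%.3f F%s M%s w%.1f j6 %.0f"%(s["time"],np.round(s["eef_pos"],1),yaw,j,np.round(s["force"],1),np.round(s["ft_torque"],2),s["width"]*87.8,s["joint_positions"][5]))
E
python3 -m handwheel '[[[0,0,0,0,0,0,2.4],[0,0,0,0,0,0,1.0],[0,0,0,0,0,0,1.0],[0,0,0,0,0,0,1.0],[0,0,0,0,0,0,1.0],[0,0,0,0,0,0,1.0],[0,0,0,0,0,0,1]]]' 35|grep wid; python3 st.py;  python3 -m handwheel '[[[0,0,0,0,0,0,1]]]' >/dev/null; python3 st.py
```

```text
width: 0.182
t10.52 p[648.4 -99.4 155. ] yaw58.61 jointest0.571 F[-0.   1.9  1.1] M[ 0.25 -0.22 -0.18] w16.0 j6 -73
t10.60 p[648.4 -99.2 155. ] yaw58.60 jointest0.571 F[-0.2  0.8 -0.4] M[-0.06  0.02 -0.17] w16.1 j6 -73
```

```bash
python3 -m handwheel '[[[0.03,0,0,3,0,0,1],[0.08,0,0,8,0,0,1],[0.13,0,0,13,0,0,1],[0.18,0,0,18,0,0,1],[0.23,0,0,23,0,0,1],[0.25,0,0,25,0,0,1]]]' |grep wid; python3 st.py;  python3 -m handwheel '[[[0.05,0,0,5,0,0,1],[0.1,0,0,10,0,0,1]]]' >/dev/null; python3 st.py
```

```text
width: 0.179
t11.10 p[648.3 -99.  152.5] yaw33.38 jointest1.011 F[0.2 1.1 2.6] M[0.29 0.05 0.19] w15.7 j6 -48
t11.27 p[648.3 -99.  151.6] yaw23.17 jointest1.189 F[0.5 2.3 0.7] M[ 0.21 -0.02  0.18] w15.9 j6 -38
```

```bash
python3 -m handwheel '[[[0.06,0,0,6,0,0,1],[0.12,0,0,12,0,0,1],[0.18,0,0,18,0,0,1],[0.24,0,0,24,0,0,1],[0.30,0,0,30,0,0,1],[0.35,0,0,35,0,0,1],[0.4,0,0,40,0,0,1]]]' |grep wid; python3 st.py;  python3 -m handwheel '[[[0.02,0,0,2,0,0,1],[0.04,0,0,4,0,0,1]]]' >/dev/null; python3 st.py
python3 - <<'E'
from h import *
crop(snapshot("side"),240,110,110,90,7,"pics/cside6.png")
E
```

```text
width: 0.178
t11.85 p[648.6 -99.  147.6] yaw-17.05 jointest1.891 F[ 0.9  0.6 -0.1] M[ 0.14 -0.13  0.2 ] w15.6 j6 2
t12.02 p[648.6 -99.  147.2] yaw-21.13 jointest1.962 F[ 0.1  1.7 -0.3] M[0.09 0.01 0.18] w16.0 j6 6
```

View pics/cside6.png

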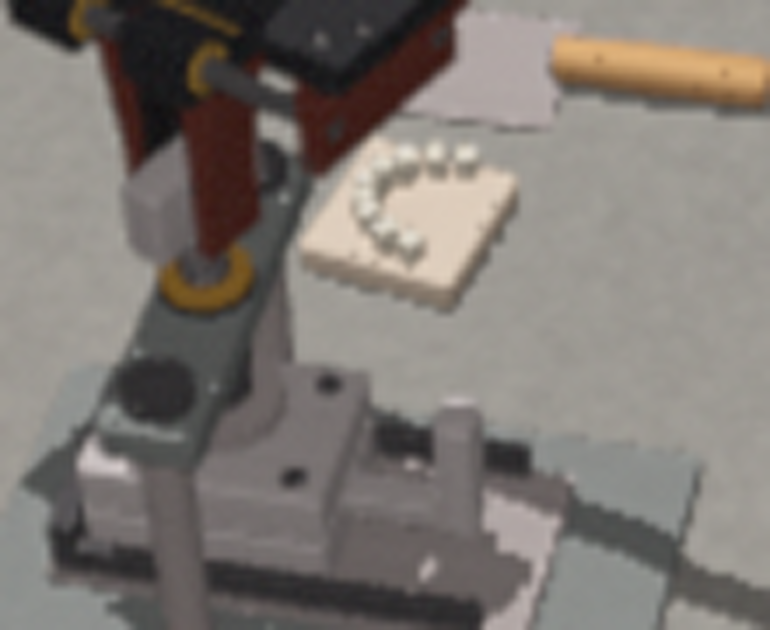

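```bash
python3 -m handwheel '[[[0.015,0,0,1.5,0,0,1],[0.03,0,0,3,0,0,1]]]' >/dev/null; python3 st.py; python3 -m handwheel '[[[0.015,0,0,1.5,0,0,1],[0.03,0,0,3,0,0,1]]]' >/dev/null; python3 st.py; python3 -m handwheel '[[[0.015,0,0,1.5,0,0,1],[0.03,0,0,3,0,0,1]]]' >/dev/null; python3 st.py; python3 -m handwheel '[[[0.015,0,0,1.5,0,0,1],[0.03,0,0,3,0,0,1]]]' >/dev/null; python3 st.py
```

```text
t12.23 p[648.6 -99.  146.9] yaw-24.24 jointest2.017 F[-0.2  1.6  0.6] M[ 0.12 -0.05  0.17] w16.0 j6 9
t12.40 p[648.6 -99.  146.6] yaw-27.23 jointest2.069 F[0.4 0.7 0.6] M[ 0.2  -0.03  0.17] w16.0 j6 12
t12.57 p[648.6 -99.  146.3] yaw-30.22 jointest2.121 F[-0.6 -0.2  0.7] M[ 0.17 -0.05  0.12] w16.0 j6 15
t12.73 p[648.7 -99.  146. ] yaw-33.22 jointest2.173 F[ 1.3  2.  -0.5] M[ 0.13 -0.09  0.19] w16.1 j6 18
```

```bash
cat > q.sh <<'E'
tee >(cat >/dev/null) >/dev/null; python3 -c "
from h import *
s=ctrl.get_state();R=np.array(s['tool_rot']);y=np.degrees(np.arctan2(R[1,1],R[0,1]))
l='%.2f z%.1f yaw%.2f j%.3f Fz%.1f Mz%.3f Fxy %.1f %.1f'%(s['time'],s['eef_pos'][2],y,np.radians((91.3-y)%360),s['force'][2],s['ft_torque'][2],s['force'][0],s['force'][1])
print(l);open('log.txt','a').write(l+chr(10))"
E
M="python3 -m handwheel"
python3 -m handwheel '[[[0.02,0,0,2,0,0,1]]]' |bash q.sh
python3 -m handwheel '[[[0.02,0,0,2,0,0,1]]]' |bash q.sh
python3 -m handwheel '[[[0.02,0,0,2,0,0,1]]]' |bash q.sh
python3 -m handwheel '[[[0.02,0,0,2,0,0,1]]]' |bash q.sh
python3 -m handwheel '[[[0.02,0,0,2,0,0,1]]]' |bash q.sh
```

```text
12.82 z145.7 yaw-35.21 j2.208 Fz0.9 Mz0.163 Fxy 0.7 1.0
12.90 z145.6 yaw-37.23 j2.243 Fz0.9 Mz0.176 Fxy 0.5 1.2
12.98 z145.4 yaw-39.25 j2.279 Fz0.8 Mz0.148 Fxy 0.2 0.7
13.07 z145.2 yaw-41.27 j2.314 Fz0.1 Mz0.181 Fxy 1.0 0.6
13.15 z145.0 yaw-43.30 j2.349 Fz-0.0 Mz0.139 Fxy 0.6 2.0
```

```bash

python3 -m handwheel '[[[0.02,0,0,2,0,0,1]]]' |bash q.sh
python3 -m handwheel '[[[0.02,0,0,2,0,0,1]]]' |bash q.sh
python3 -m handwheel '[[[0.02,0,0,2,0,0,1]]]' |bash q.sh
python3 -m handwheel '[[[0.02,0,0,2,0,0,1]]]' |bash q.sh
python3 -m handwheel '[[[0.02,0,0,2,0,0,1]]]' |bash q.sh
```

```text
13.23 z144.8 yaw-45.32 j2.384 Fz0.6 Mz0.213 Fxy 0.9 0.7
13.32 z144.6 yaw-47.35 j2.420 Fz1.0 Mz0.129 Fxy 0.6 1.7
13.40 z144.4 yaw-49.37 j2.455 Fz1.4 Mz0.198 Fxy 0.8 1.2
13.48 z144.2 yaw-51.39 j2.490 Fz-0.2 Mz0.166 Fxy 0.3 1.0
13.57 z143.9 yaw-53.42 j2.526 Fz1.1 Mz0.157 Fxy 0.6 1.4
```

```bash
python3 - <<'E'
from h import *
im=cv2.imread("pics/side0.png")[:,:,::-1]
crop(im,265,155,75,50,10,"pics/fl.png")
E
```

```text
(no output)
```

View pics/fl.png

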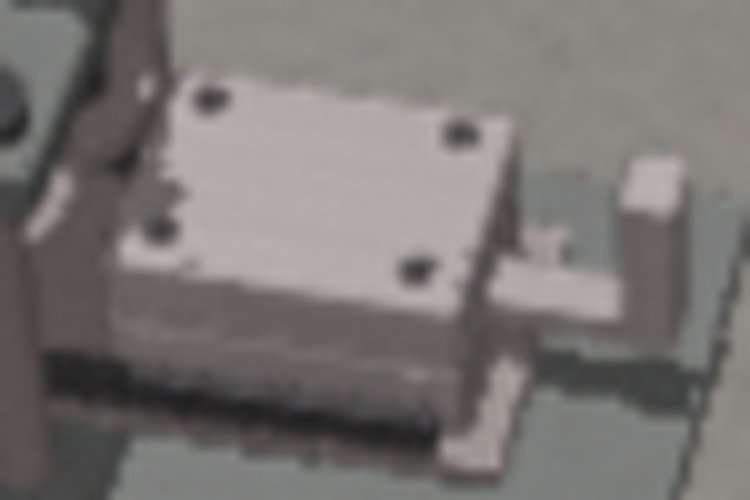

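```bash

python3 -m handwheel '[[[0.02,0,0,2,0,0,1]]]' |bash q.sh
python3 -m handwheel '[[[0.02,0,0,2,0,0,1]]]' |bash q.sh
python3 -m handwheel '[[[0.02,0,0,2,0,0,1]]]' |bash q.sh
python3 - <<'E'
from h import *
def ray(n,u,v):
    a=atz(n,u,v,0);b=atz(n,u,v,200);d=(b-a)/np.linalg.norm(b-a);return a,d
def tri(t,s):
    A=np.zeros((3,3));b=np.zeros(3)
    for n,(u,v) in(("top",t),("side",s)):
        a,d=ray(n,u,v);P=np.eye(3)-np.outer(d,d);A+=P;b+=P@a
    return np.linalg.solve(A,b).round(1)
T=lambda a,b:(320+a/5-.4,115+b/5-.4)
F=lambda a,b:(265+a/10-.45,155+b/10-.45)
S=lambda a,b:(225+a/5-.4,110+b/5-.4)
for nm,t,s in(("fl -x+y",T(143,410),F(460,310)),("fl -x-y",T(287,402),F(515,122)),("fl +x+y",T(135,233),F(118,258)),("post",T(224,484),F(652,186)),
("base -x+y",T(75,527),S(523,530)),("base +x+y",T(53,50),S(45,455)),("base -x-y",T(345,518),S(577,330)),("col+",T(90,157),S(187,278)),("col-",T(341,143),S(262,118)),
("holeA",T(165,378),F(415,268)),("holeB",T(264,373),F(461,134)),("holeC",T(160,246),F(160,229)),("holeD",T(256,241),F(211,98))):
    print(nm,tri(t,s))
E
```

```text
13.65 z143.7 yaw-55.44 j2.561 Fz1.3 Mz0.173 Fxy -0.1 0.5
13.73 z143.6 yaw-57.46 j2.596 Fz0.3 Mz0.252 Fxy 0.6 0.5
13.82 z143.4 yaw-59.49 j2.632 Fz0.8 Mz0.143 Fxy -0.5 0.2
fl -x+y [547.  -70.4  59.7]
fl -x-y [ 550.5 -135.4   55.1]
fl +x+y [627.4 -68.8  58.9]
post [ 511.3 -104.5   73.9]
base -x+y [497.9 -40.8   2.8]
base +x+y [ 7.284e+02 -3.500e+01  2.000e-01]
base -x-y [ 500.5 -167.3    5.3]
col+ [647.3 -46.6 124.3]
col- [ 649.4 -153.5  124.1]
holeA [560.8 -80.7  59.5]
holeB [ 562.1 -125.3   58.6]
holeC [621.1 -80.   58.6]
holeD [ 622.3 -123.5   58.5]
```

```bash

python3 -m handwheel '[[[0.01,0,0,1,0,0,1]]]' |bash q.sh
python3 -m handwheel '[[[0.01,0,0,1,0,0,1]]]' |bash q.sh
python3 -m handwheel '[[[0.01,0,0,1,0,0,1]]]' |bash q.sh
python3 -m handwheel '[[[0.01,0,0,1,0,0,1]]]' |bash q.sh
python3 -m handwheel '[[[0.01,0,0,1,0,0,1]]]' |bash q.sh
python3 -m handwheel '[[[0.01,0,0,1,0,0,1]]]' |bash q.sh
```

```text
13.90 z143.3 yaw-60.52 j2.650 Fz0.7 Mz0.162 Fxy -0.7 0.4
13.98 z143.2 yaw-61.52 j2.667 Fz1.1 Mz0.126 Fxy -0.2 0.6
14.07 z143.0 yaw-62.55 j2.685 Fz1.4 Mz0.191 Fxy -0.2 1.0
14.15 z142.9 yaw-63.60 j2.703 Fz1.2 Mz0.125 Fxy 0.3 0.8
14.23 z142.8 yaw-64.67 j2.722 Fz0.3 Mz0.123 Fxy 0.3 0.3
14.32 z142.7 yaw-65.75 j2.741 Fz0.6 Mz0.157 Fxy 1.2 1.1
```

```bash

python3 - <<'E'
from h import *
crop(snapshot("side"),240,130,80,70,9,"pics/s7.png")
E
```

```text
(no output)
```

View pics/s7.png

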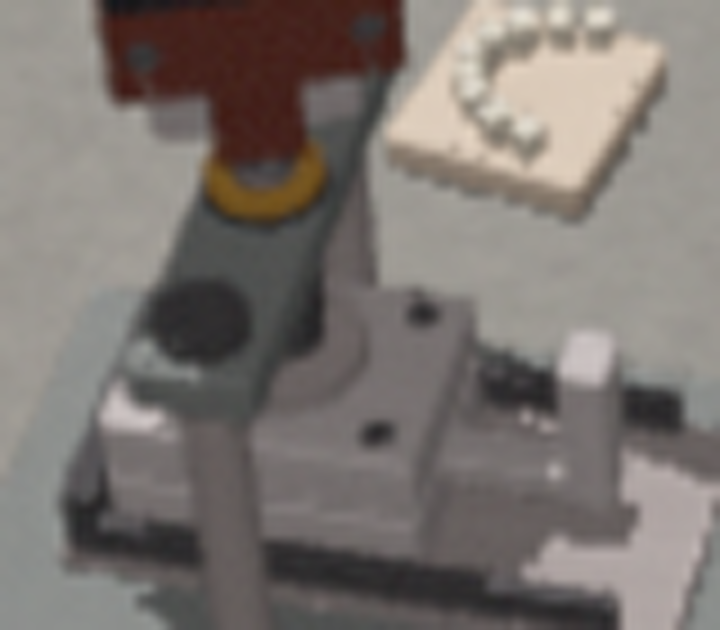

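The foot disc's edge shows at (345,350), close above the flask's top. There is no torque rise yet, so I'm continuing.

```bash

python3 -m handwheel '[[[0.01,0,0,1,0,0,1]]]' |bash q.sh
python3 -m handwheel '[[[0.01,0,0,1,0,0,1]]]' |bash q.sh
python3 -m handwheel '[[[0.01,0,0,1,0,0,1]]]' |bash q.sh
python3 -m handwheel '[[[0.01,0,0,1,0,0,1]]]' |bash q.sh
python3 -m handwheel '[[[0.01,0,0,1,0,0,1]]]' |bash q.sh
python3 -m handwheel '[[[0.01,0,0,1,0,0,1]]]' |bash q.sh
python3 -m handwheel '[[[0.01,0,0,1,0,0,1]]]' |bash q.sh
python3 -m handwheel '[[[0.01,0,0,1,0,0,1]]]' |bash q.sh
```

```text
14.45 z142.6 yaw-66.85 j2.760 Fz0.3 Mz0.191 Fxy 0.6 0.3
14.53 z142.5 yaw-67.95 j2.780 Fz1.4 Mz0.212 Fxy 0.8 0.5
14.62 z142.4 yaw-69.06 j2.799 Fz0.6 Mz0.231 Fxy -0.0 0.9
14.70 z142.3 yaw-70.16 j2.818 Fz0.9 Mz0.164 Fxy 0.7 0.9
14.78 z142.1 yaw-71.27 j2.837 Fz1.2 Mz0.176 Fxy 0.6 0.7
14.87 z142.1 yaw-72.39 j2.857 Fz0.7 Mz0.163 Fxy -0.1 0.5
14.95 z142.0 yaw-73.50 j2.876 Fz-0.1 Mz0.171 Fxy 0.8 0.7
15.03 z141.8 yaw-74.61 j2.896 Fz0.2 Mz0.145 Fxy -0.0 0.8
```

```bash
sed -i "s/^l='/e=np.round(s['effort'],2)\nl='/; s/print(l);/print(l,e[1],e[5]);/" q.sh
python3 -m handwheel '[[[0.01,0,0,1,0,0,1]]]' |bash q.sh
python3 -m handwheel '[[[0.01,0,0,1,0,0,1]]]' |bash q.sh
python3 -m handwheel '[[[0.01,0,0,1,0,0,1]]]' |bash q.sh
python3 -m handwheel '[[[0.01,0,0,1,0,0,1]]]' |bash q.sh
python3 -m handwheel '[[[0.01,0,0,1,0,0,1]]]' |bash q.sh
python3 -m handwheel '[[[0.01,0,0,1,0,0,1]]]' |bash q.sh
python3 -m handwheel '[[[0.01,0,0,1,0,0,1]]]' |bash q.sh
python3 -m handwheel '[[[0.01,0,0,1,0,0,1]]]' |bash q.sh
```

```text
15.12 z141.7 yaw-75.72 j2.915 Fz0.9 Mz0.156 Fxy 1.0 0.4 -58.82 -0.13
15.20 z141.6 yaw-76.83 j2.934 Fz1.5 Mz0.191 Fxy 1.5 0.1 -58.83 -0.13
15.28 z141.5 yaw-77.94 j2.954 Fz0.0 Mz0.177 Fxy 0.5 1.2 -58.83 -0.13
15.37 z141.4 yaw-79.05 j2.973 Fz1.0 Mz0.177 Fxy 0.6 1.8 -58.44 -0.13
15.45 z141.4 yaw-80.16 j2.993 Fz1.1 Mz0.221 Fxy -1.1 1.2 -58.55 -0.12
15.53 z141.3 yaw-81.27 j3.012 Fz1.5 Mz0.219 Fxy -0.4 0.9 -58.56 -0.12
15.62 z141.3 yaw-82.38 j3.031 Fz1.6 Mz0.148 Fxy 0.1 0.9 -58.51 -0.11
15.70 z141.2 yaw-83.49 j3.051 Fz0.7 Mz0.212 Fxy 0.2 0.6 -58.45 -0.11
```

```bash
sed -i "s/'effort'\],2/'effort'],4/;s/eef_pos'\]\[2\]/eef_pos'][2]/;s/z%.1f/z%.2f/" q.sh
python3 -m handwheel '[[[0.01,0,0,1,0,0,1]]]' |bash q.sh
python3 -m handwheel '[[[0.01,0,0,1,0,0,1]]]' |bash q.sh
python3 -m handwheel '[[[0.01,0,0,1,0,0,1]]]' |bash q.sh
python3 -m handwheel '[[[0.01,0,0,1,0,0,1]]]' |bash q.sh
```

```text
15.78 z141.14 yaw-84.60 j3.070 Fz1.9 Mz0.200 Fxy 0.6 0.1 -58.4017 -0.1057
15.87 z141.06 yaw-85.71 j3.089 Fz1.2 Mz0.216 Fxy 0.2 0.1 -58.355 -0.1012
15.95 z140.99 yaw-86.82 j3.109 Fz1.3 Mz0.213 Fxy -0.5 0.8 -58.3076 -0.0968
16.03 z140.93 yaw-87.93 j3.128 Fz1.5 Mz0.191 Fxy 0.2 1.2 -58.2588 -0.0924
```

Joint 6's effort signal is clean. It stays flat until joint ≈ 2.965 (yaw ≈ −78.6°), then rises at about 0.23 N m/rad, which marks the first touch. The target is yaw ≈ −98°, about 10° more.

```bash

python3 -m handwheel '[[[0.007,0,0,1,0,0,1],[0.014,0,0,2,0,0,1],[0.021,0,0,3,0,0,1]]]' |bash q.sh
python3 -m handwheel '[[[0.007,0,0,1,0,0,1],[0.014,0,0,2,0,0,1],[0.021,0,0,3,0,0,1]]]' |bash q.sh
python3 -m handwheel '[[[0.007,0,0,1,0,0,1],[0.014,0,0,2,0,0,1]]]' |bash q.sh
```

```text
16.28 z140.74 yaw-91.02 j3.182 Fz0.7 Mz0.303 Fxy 0.1 1.3 -58.1422 -0.0422
16.53 z140.55 yaw-94.12 j3.236 Fz2.4 Mz0.217 Fxy 0.1 0.8 -58.0393 -0.0314
16.70 z140.46 yaw-96.23 j3.273 Fz2.0 Mz0.233 Fxy -0.3 0.8 -58.0181 -0.011
```

```bash

python3 -m handwheel '[[[0.006,0,0,1,0,0,1],[0.01,0,0,1.8,0,0,1]]]' |bash q.sh
python3 -m handwheel '[[[0,0,0,0,0,0,1]]]' |bash q.sh
python3 -m handwheel '[[[0,0,0,0,0,0,1]]]' |bash q.sh
python3 - <<'E'
from h import *
crop(snapshot("side"),240,130,80,70,9,"pics/s8.png")
E
```

```text
16.87 z140.35 yaw-98.13 j3.306 Fz1.7 Mz0.258 Fxy -0.4 2.0 -58.1001 0.1038
16.95 z140.34 yaw-98.20 j3.307 Fz1.7 Mz0.229 Fxy -0.3 0.6 -58.099 0.3876
17.03 z140.31 yaw-98.21 j3.308 Fz1.4 Mz0.212 Fxy -0.7 0.4 -58.1013 0.2681
```

View pics/s8.png

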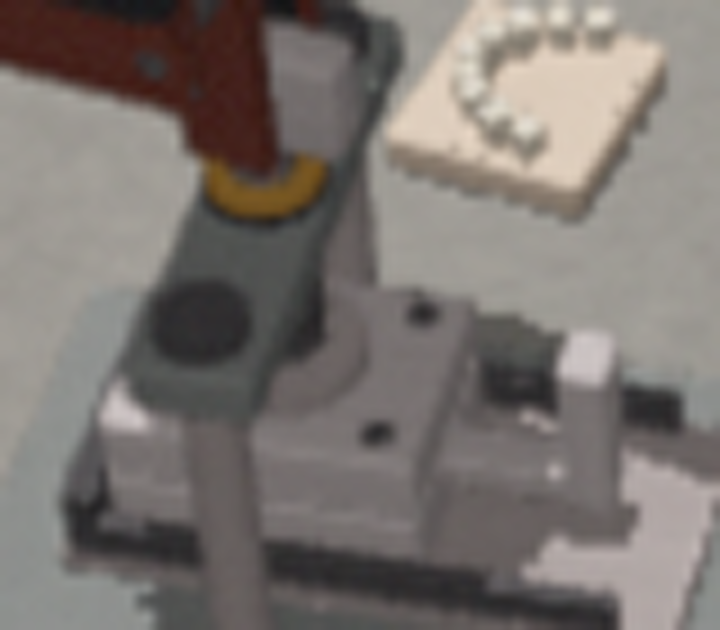

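The foot is on the flask and wrist Mz rose from about 0.17 to about 0.24. I'm letting go, straight up, clear of the knob.

```bash
python3 -m handwheel '[[[0,0,0,0,0,0,2],[0,0,0,0,0,0,3],[0,0,0,0,0,0,5],[0,0,0,0,0,0,5],[0,0,0,0,0,0,5],[0,0,0,0,0,0,5]]]' |bash q.sh
python3 -m handwheel '[[[-2,0,0,0,0,0,5],[-5,0,0,0,0,0,5],[-8,0,0,0,0,0,5],[-11,0,0,0,0,0,5],[-11,0,0,0,0,0,5],[-11,0,0,0,0,0,5]]]' |bash q.sh;  python3 go.py 430 150 280 -60
```

```text
17.58 z140.26 yaw-98.20 j3.307 Fz0.1 Mz0.015 Fxy 0.7 -0.1 -59.2961 0.0003
18.08 z252.64 yaw-98.20 j3.307 Fz-0.6 Mz0.043 Fxy -0.1 -0.2 -59.2592 0.0004
t 18.08 p [650.2 -99.6 252.6] F [-0.1 -0.2 -0.6] w 49.8 j [-15.  24.  77.  -0.  79.  84.]
shift cm [ -2.9  -21.56  25.34] rot [-38.2  -0.2  -0.2]
```

```bash
python3 -m handwheel '[[[-2.9,-21.5,25.3,0,0,0,5],[-2.9,-21.5,25.3,0,0,0,5],[-2.9,-21.5,25.3,0,0,0,5],[-2.9,-21.5,25.3,0,0,0,5],[-2.9,-21.5,25.3,0,0,0,5],[-2.9,-21.5,25.3,0,0,0,5],[-2.9,-21.5,25.3,0,0,0,5],[-2.9,-21.5,25.3,0,0,0,5]]]' |grep -E "pos|force"; python3 -m handwheel '[[[0,-5,5,0,0,0,5],[0,-10,10,0,0,0,5],[0,-10,10,0,0,0,5],[0,-10,10,0,0,0,5],[0,-10,10,0,0,0,5]]]' |bash q.sh
python3 - <<'E'
from h import *
a=snapshot("top");b=snapshot("side")
crop(a,320,115,90,110,5,"pics/t9.png");crop(b,225,90,130,120,5,"pics/s9.png");cv2.imwrite("pics/t9f.png",a[:,:,::-1])
E
```

```text
eef_pos: [427.6, 150.2, 278.7]
force: [0.2, 1.5, 0.7]
19.17 z276.80 yaw-97.98 j3.304 Fz0.1 Mz0.015 Fxy -0.4 0.2 -32.4567 0.6872
```

View pics/t9f.png

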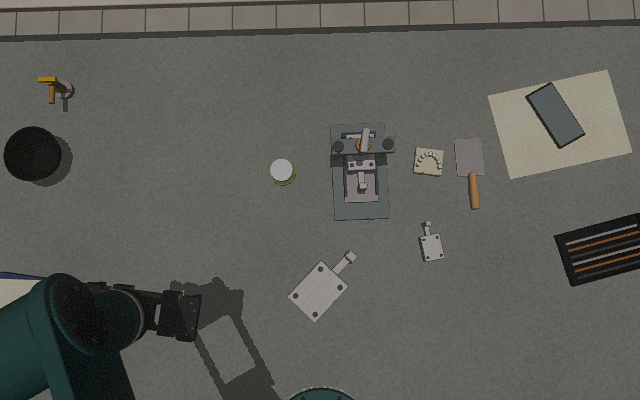

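View pics/t9.png

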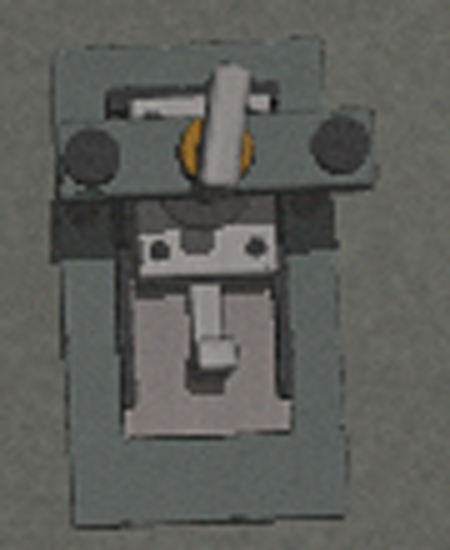

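View pics/s9.png

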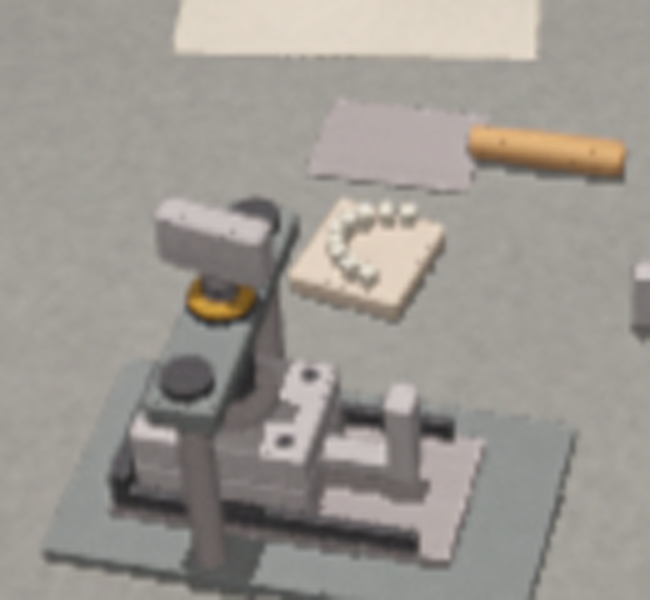

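```bash
python3 - <<'E'
from h import *
print(atz("top",320+217/5-.4,115+352/5-.4,79),atz("side",225+400/5-.4,90+394/5-.4,79))
f=lambda a,b,z:atz("top",320+a/5-.4,115+b/5-.4,z)
print("flask -x edge",f(141,277,63),f(275,270,63),"far",f(131,97,63))
a,b=f(229,67,168),f(221,183,168);print("wing",np.degrees(np.arctan2(*(a-b)[[1,0]])))
for l in("wax_tin","tooth_model","spatula"):print(l,[np.round(d["position"]) for d in spot_in(l,"top")[:1]])
print(ctrl.get_state()["force"])
E
```

```text
[ 568.6780455  -102.62468664   79.        ] [ 569.68828868 -101.23346592   79.        ]
flask -x edge [605.67673838 -70.93176467  63.        ] [ 607.76794685 -131.14177558   63.        ] far [688.58886497 -68.30652739  63.        ]
wing -5.399904838047582
wax_tin [array([604.,  82.,  45.])]
tooth_model [array([ 633., -260.,   10.])]
spatula [array([ 630., -365.,    8.])]
[ 0.60276142 -0.01672625  0.27302271]
```

```bash
python3 -c "
from bench import ctrl
print(ctrl.close_job())"
```

```text
the job is handed in; nothing more can be done
None
```

I pushed the middle-sized flask by its handle against the end stop, tightened the knob onto it, let go and handed the job in at about 19.5 s.

- **Flask:** I pushed until the force levelled off at about 13.6 N and the pads slipped on the handle. The last pictures put the handle post at x ≈ 569 (568 expected) and the flask's handle-side edge at about 607 (606 expected), so it is home to within the roughly 2 mm calibration error.
- **Knob:** I turned it in one grip from about 0.57 to 3.31 rad, moving the hand down with it. The vertical force readings stayed under 3 N.
- **Foot on the flask:** The first touch showed at joint ≈ 2.965 (±0.02), where the joint 6 effort and the hand's height changed together. I stopped about 19.6° past it, which works out to about 16 N. The foot force itself was calculated, not measured.
- **After letting go:** The wrist force was near zero. The wax tin, tooth model and spatula had not moved, within the detection error.

Three checks disagreed somewhat:
- My camera estimate of the flask's height put the first touch lower, at about 2.5 rad. I trusted the effort signal, because nothing changed there before 2.96.
- The wrist torque after tightening was about 0.24 N m, where about 0.26–0.27 was expected. It is a noisy reading.
- The last picture gave the wing angle as −5°, while the gripper's own reading was −8°.

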